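Dip the laundry dosing tank

ROBOT

A 6-joint arm with a two-finger parallel gripper is mounted at the origin on the work surface. World frame = base frame: x ahead of the robot, y to its left, z up, the work surface at z = 0. Lengths are in m, angles in degrees, forces in N, time in s.
With the tool pointing down it reaches from about 0.325 to 0.9 m from the base axis. Payload 3.5 kg.
Tool frame: the origin (TCP) lies between the finger pads; the fingertips stand tcp_to_tips ahead of it and the grasp point (between the pads) lies 3 mm ahead of it (tcp_to_tips is the distance from the TCP to the fingertips, in m); z points along the fingers, y is the line along which they close (so a half turn about z gives the same grasp; the last joint's range is limited). The gripper opens to 85 mm and grips with 20 to 120 N. Pads are 22 mm wide; open, the fingers measure 114 mm over their backs; the gripper's body (76 mm by 85 mm) begins 54 mm behind the grasp point. The pads swing forward as they close: fully open they stand 13 mm farther back than shut.
Start: joints at [68.446, 15.837, -1.513, 72.651, 0, 84.076], TCP at [0.168, 0.602, 0.253] pointing down, gripper open.
Joint ranges: [-178.77, 178.77], [-48.84, 107.48], [-61.69, 71.31], [-111.58, 123.2], [-90, 87.43], [-180, 180]. Speed limits (degrees/s): [147.25, 147.25, 180, 180, 180, 180].

INTERFACE

Orientations are given as a 3x3 rotation matrix whose columns are the frame's x, y, z axes.
In Python, from workcell import * gives the robot as it stands.
- The arm moves only by the tool send_rows, never from a script. Its argument "motion" is a list that holds one entry, the list of rows, each a list of 7 numbers: the shift along the tool's x, y, z in mm, then the turn, a rotation vector about the tool's x, y, z in degrees, then the finger opening in mm, from 0 to 85.4. In form: [[[dx, dy, dz, wx, wy, wz, grip], ...]]. A call has 1 to 10 rows; each row is the pose to reach, as a shift and turn from the pose commanded when the call began, along the tool's axes at that moment; what a row does not reach only later rows make up. A row lasts 1/12 s, in which the tool goes at most 41.7 mm and 7.16 degrees, less where a joint would pass 70% of its speed; a pose out of reach is approached as far as the arm can. A call with a gripper value outside its range is refused whole. The fingers move at their own pace and stop on an object; "force" is the grip in N (left out, the last holds). Time passes only in rows, so rows that repeat a pose let the fingers close. It gives the time, the measured TCP pose, the force, the opening and the grip force at its end, in the units of the state.
- get_obs(): the state, without advancing time (a new reading comes with each control period).
- snapshot(name): name is "scene" or "side" or "wrist"; returns the picture (384x512x3 uint8, red, green, blue); there is no depth.
- get_calibration(name): a dict with "mtx" (3x3 intrinsics, pixels), "cam_to_world" (4x4, takes a point from camera to world coordinates); the wrist camera has in their place "tool_from_camera" (4x4, takes a point from camera to tool coordinates, whose origin is the TCP and whose axes are the flange's). Camera axes: x right, y down, z forward; pixel columns grow to the right and rows downward; lengths in m; the calibration is good to about 2 mm. A picture is of the moment at which its call begins: read the wrist's pose just before it. get_calibration takes no time and is no camera call.
- sign_off(): hands the job in; it is judged then, once.
The state is a dict: "time_s": time; "joint_positions": joint angles; "dq": joint speeds; "joint_efforts": joint torques, N m; "tool_pos": TCP position; "eef_rot": TCP orientation; "contact_force": force on the tool from outside, world axes, zero at the start; "moment": the same for the moment, N m; "width": finger opening in m; "finger_force": force on a finger pad.
Only numpy, scipy, OpenCV 4.12 (cv2) and the standard library are available. Lean on these libraries where they do the work, as an engineer would, in place of code of your own. Each camera call takes 0.05 s, during which the arm holds its last target. There are 200 camera calls.

TASK

Check the level in the white dosing tank: slide the flat cover on its lid fully open, take the dip rod out of the tray underneath, push it down the slanting dip pipe until its collar stops on the pipe's mouth, then draw it right out again. Finish while still holding the rod in the gripper, still and level (horizontal) for reading, in the air about a hand's width (10 cm) above the tank's lid or higher. Leave the cover open and the other things on the bench undisturbed.

Things in the scene. Friction and masses are not known exactly. Their poses are not given: they have to be found in the camera images.
- tank: White plastic dosing tank fixed on the bench (yaw only), flat lid at z 170 mm. Origin on the bench; it spans x -140..140, y -220..260 in its own axes. Its -y top edge is a 45-degree shoulder (y -220, z 100 to y -150, z 170) with the dip pipe; the +y end has a low black screw cap on the lid and two pump heads on the end wall. The sunk rod tray is in the lid's +x half.
- tray (a point): Centre of the tray floor (tank x 65, y 20, z 118 mm), axes as the tank's. The tray is 100 mm wide (x) and 290 mm long (y), its walls rise 52 mm to the lid. The sliding cover closes it. Cover rails 14 mm high stand on the lid 160 mm either side of this point along y.
- cover (a joint): Slide of the flat aluminium cover (112 by 306 mm, top at z 176.5 mm): 0 = tray closed, 0.110 m = end stop, tray fully open. It opens along the tank's -x; friction about 2 N, stays where it is left. Starts 0 to 20 mm open.
- cover_grip (a point): Centre of the black pull bar on the cover: straight bar 12 mm wide (tank x), 90 mm long (tank y), its top 25 mm above the cover plate, at z 201.5 mm; this point is at z 190.5, 14 mm above the plate. It moves with the cover.
- rod: Dip rod, straight and round, 258 mm, about 0.12 kg: black handle (18 mm dia, 100 long), black collar disc (42 dia, 8 thick), steel shank (10 dia, 150 long) with dark rings. Origin on the axis at the collar's shank-side face; x axis runs to the tip (handle x -108..-8 mm). It starts level in the tray, along the tank's y, tip to +y, axis 27 mm above the tray floor, loose in two notched rests.
- rod_grip (a point): Point on the rod's axis in the handle, 52 mm behind the collar's shank-side face: where to pinch. The handle's rest, 10 mm thick, is at tank y -90 mm, the shank's at y 100; their cheeks rise 2 mm above the rod's axis and do not hinder lifting straight up.
- rod_tip (a point): Tip of the rod, on its axis 150 mm beyond the collar's shank-side face.
- dip_pipe: Grey guide pipe fixed in the tank's shoulder, slanting 45 degrees. Origin: centre of the mouth rim (tank x -60, y -210, z 160 mm); z axis points out of the mouth along the bore (up and to the tank's -y): the rod goes in along -z. Bore 18 mm dia, flared over the outer 13 mm to 31 mm; rim 37 mm outside; mouth 35 mm off the shoulder. The shank goes in freely until the collar meets the rim.
- jug: Bystander: white plastic measuring jug, 90 mm wide, 100 mm high, origin under its centre.
- bottle: Bystander: white bottle with a black cap, 60 mm wide, 150 mm high, origin under its centre.
- brush: Bystander: hand brush lying on the bench, origin under its middle.

How it is judged:
By the outcome, as a careful person would: the job done as asked, in the order asked, and still so for the second after the job is handed in, while the arm keeps its last pose, push and grip.
It also fails if it takes over 61 s, if anything falls off the work surface, if the arm or the gripper's body presses on something with over 40 N, if the wrist force passes 120 N, or if a joint passes its speed limit or range.

## Working session

There is one attempt and no reset: what is moved stays moved. The work goes in short steps, Python scripts to look and compute and a tool call to move; the robot and the scene stay as the last step left them, time stands still between calls to the robot, and variables do not carry over. Pictures are saved under pics/ and viewed, at most 10 in all, crops included, and the job is handed in when it is done.

Besides the shell and the picture viewer there is one more tool, called after "Request:" by a JSON object that holds its "op" and its "data". send_rows: Moves the arm, as the interface text tells. Its arguments: {"type":"object","properties":{"motion":{"type":"array","items":{"type":"array","items":{"type":"array","items":{"type":"number"}}}},"force":{"type":"number"}},"required":["motion"]}

```bash
ls; mkdir -p pics; python3 - <<'E'
from workcell import *
import cv2,numpy as np
o=get_obs()
for k,v in o.items(): print(k,np.round(v,4).tolist())
for n in ("scene","side","wrist"):
    im=snapshot(n); cv2.imwrite(f"pics/{n}0.png",im[:,:,::-1])
    c=get_calibration(n); print(n,{k:np.round(v,4).tolist() for k,v in c.items()})
a=[cv2.imread(f"pics/{n}0.png") for n in ("scene","side")]
E
```

```text
pics
time_s 0.0
joint_positions [68.4473, 15.8786, -1.5995, 72.6513, -0.0002, 84.076]
dq [0.0599, 0.0656, 0.1157, -0.0347, -0.0636, -0.0645]
joint_efforts [-0.001, -44.5509, 29.5203, 0.0165, -0.0001, -0.0]
tool_pos [0.1681, 0.6012, 0.2521]
eef_rot [[-0.963, 0.2694, -0.0008], [0.2694, 0.963, -0.0021], [0.0002, -0.0022, -1.0]]
contact_force [0.6006, 0.5987, 0.3465]
moment [-0.0082, 0.0195, -0.0012]
finger_force 0.0
width 0.0857
scene {'mtx': [[351.7464, 0.0, 256.0518], [0.0, 351.7464, 193.6592], [0.0, 0.0, 1.0]], 'cam_to_world': [[0.7046, 0.4751, -0.5271, 0.9901], [0.7095, -0.4883, 0.5081, -0.5786], [-0.016, -0.732, -0.6811, 0.757], [0.0, 0.0, 0.0, 1.0]]}
side {'mtx': [[368.4339, 0.0, 254.0512], [0.0, 368.4339, 187.6062], [0.0, 0.0, 1.0]], 'cam_to_world': [[0.6657, -0.5626, 0.4902, 0.0666], [-0.7461, -0.4912, 0.4495, -0.5069], [-0.0121, -0.665, -0.7468, 0.8262], [0.0, 0.0, 0.0, 1.0]]}
wrist {'mtx': [[306.6015, 0.0, 256.287], [0.0, 306.6015, 190.9515], [0.0, 0.0, 1.0]], 'tool_from_camera': [[-0.0002, -0.9485, -0.3168, 0.0812], [1.0, -0.0003, 0.0003, 0.0008], [-0.0004, -0.3168, 0.9485, -0.1205], [0.0, 0.0, 0.0, 1.0]]}
```

View pics/scene0.png

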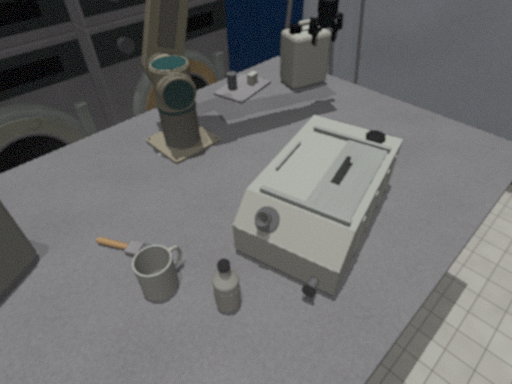

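View pics/side0.png

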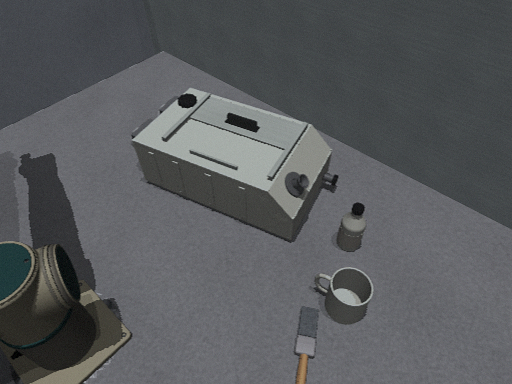

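```bash
python3 - <<'E'
import cv2
for n,(x,y,w,h),s in (("scene",(235,110,175,170),3.5),("side",(128,85,215,155),3.5)):
    im=cv2.imread(f"pics/{n}0.png")[y:y+h,x:x+w]
    im=cv2.resize(im,None,fx=s,fy=s,interpolation=cv2.INTER_CUBIC)
    im=cv2.convertScaleAbs(im,alpha=1.2)
    for i in range(0,w,20): cv2.putText(im,str(x+i),(int(i*s),10),0,.35,(0,255,255),1); cv2.line(im,(int(i*s),12),(int(i*s),18),(0,255,255),1)
    for i in range(0,h,20): cv2.putText(im,str(y+i),(0,int(i*s)+4),0,.35,(0,255,255),1)
    cv2.imwrite(f"pics/{n}0c.png",im)
E
```

```text
(no output)
```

View pics/scene0c.png

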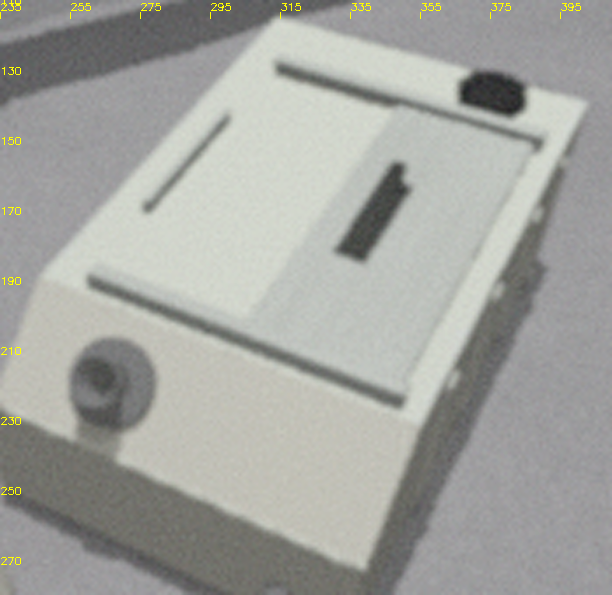

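View pics/side0c.png

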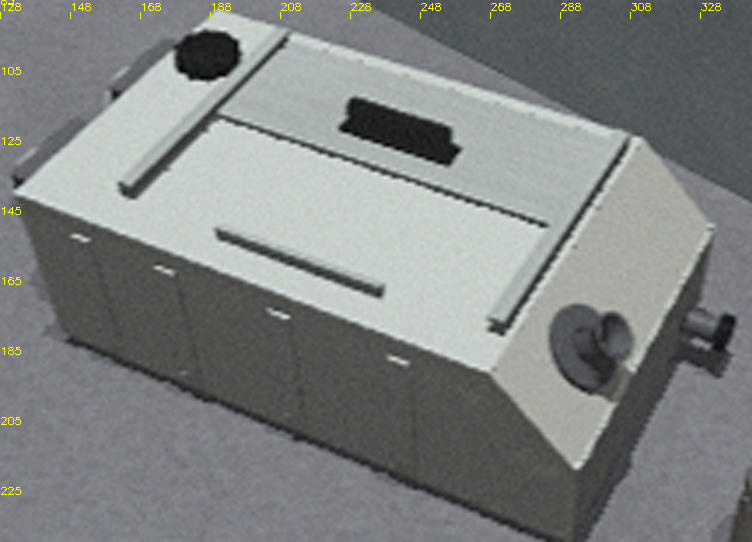

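```bash
cat > h.py <<'E'
from workcell import *
import numpy as np, cv2
from scipy.optimize import least_squares
from scipy.spatial.transform import Rotation as R
def wristcam(o):
    T=np.eye(4);T[:3,:3]=o["eef_rot"];T[:3,3]=o["tool_pos"]
    c=get_calibration("wrist"); return c["mtx"],T@np.array(c["tool_from_camera"])
def cam(n):
    c=get_calibration(n); return c["mtx"],np.array(c["cam_to_world"])
def proj(c,p):
    K,T=c; q=(np.atleast_2d(p)-T[:3,3])@T[:3,:3]; q=q@np.array(K).T; return q[:,:2]/q[:,2:]
def onz(c,uv,z):
    K,T=c; d=T[:3,:3]@np.linalg.inv(K)@[uv[0],uv[1],1]; return T[:3,3]+d*(z-T[2,3])/d[2]
def tri(c1,a,c2,b):
    return least_squares(lambda p:np.r_[proj(c1,p)[0]-a,proj(c2,p)[0]-b],[.4,0,.15]).x
E
python3 - <<'E'
from h import *
S,D=cam("scene"),cam("side")
o=[((-140,-150,170),(246.4,189.1),(268.3,191.6)),((140,-150,170),(354.4,231.4),(310.3,124.4)),((140,-220,100),(339.9,273.4),(331.7,149.6)),
((-140,260,170),(314.4,115.7),(132,139.6)),((140,260,170),(403,139.1),(191.4,89))]
for m,a,b in o: print(m,tri(S,a,D,b).round(4))
print("mouth",tri(S,(264,219),D,(304,181)).round(4))
print("bar",tri(S,(341.3,169.4),D,(242,121)).round(4))
def W(p,m):
    c,s=np.cos(p[2]),np.sin(p[2]); m=np.array(m)/1000
    return np.array([p[0]+c*m[0]-s*m[1],p[1]+s*m[0]+c*m[1],m[2]])
def f(p): return np.concatenate([np.r_[proj(S,W(p,m))[0]-a,proj(D,W(p,m))[0]-b] for m,a,b in o])
r=least_squares(f,[.6,0.2,0],loss="soft_l1"); print(r.x,np.degrees(r.x[2]),f(r.x).round(1))
for n,m in (("mouth",(-60,-210,160)),("tray",(65,20,118)),("bar0",(65,20,190))): 
    w=W(r.x,m);print(n,w.round(4),proj(S,w).round(1),proj(D,w).round(1))
E
```

```text
(-140, -150, 170) [ 0.5085 -0.147   0.1721]
(140, -150, 170) [ 0.7759 -0.0756  0.171 ]
(140, -220, 100) [ 0.797  -0.1434  0.1037]
(-140, 260, 170) [0.4085 0.2512 0.1702]
(140, 260, 170) [0.6785 0.3151 0.1713]
mouth [ 0.602  -0.182   0.1592]
bar [0.6427 0.0603 0.1916]
[0.60645859 0.03471187 0.25086137] 14.37329759611353 [ 0.5  0.2 -0.6  0.4  1.5  0.8  1.1  0.3 -0.4  0.9 -0.1  1.2 -0.  -0.9
 -0.6  0.9  0.2  0.1 -1.8 -1.1]
mouth [ 0.6005 -0.1836  0.16  ] [[262.7 219.2]] [[303.9 181. ]]
tray [0.6645 0.0702 0.118 ] [[346.6 192.2]] [[245.9 136.8]]
bar0 [0.6645 0.0702 0.19  ] [[351.1 171.2]] [[245.1 117. ]]
```

View pics/wrist0.png

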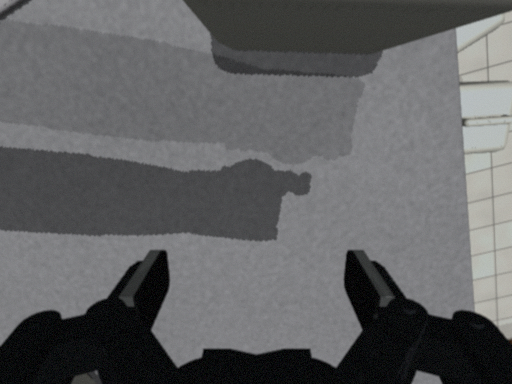

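```bash
cat >> h.py <<'E'
yaw=np.radians(14.373); TC=np.array([.60646,.03471,0]); RT=R.from_euler("z",yaw).as_matrix()
def tank(m): return TC+RT@(np.array(m)/1000)
def totank(w): return (RT.T@(np.array(w)-TC))*1000
def rel(p,Rm):
    o=get_obs(); A=np.array(o["eef_rot"])
    print("t",o["time_s"],"shift",(A.T@(np.array(p)-o["tool_pos"])*1000).round(1),"rot",np.degrees(R.from_matrix(A.T@Rm).as_rotvec()).round(2))
def tool(tilt): # tool frame in world; tilt deg about tank x (negative: tip dips)
    return RT@R.from_euler("x",tilt,degrees=True).as_matrix()@np.array([[0,1,0],[1,0,0],[0,0,-1.]])
def st():
    o=get_obs(); print("t",round(o["time_s"],2),"pos",np.round(o["tool_pos"],4),"tank",totank(o["tool_pos"]).round(1),"J",np.round(o["joint_positions"],1),"F",np.round(o["contact_force"],1),"w",round(o["width"],4),"ff",o["finger_force"])
E
python3 - <<'E'
import workcell; print([x for x in dir(workcell) if not x.startswith("__")])
from h import *
try: print(tcp_to_tips)
except Exception as e: print(e)
rel([.643,.060,.30],tool(0))
E
```

```text
['IKError', 'get_calibration', 'get_obs', 'sign_off', 'snapshot', 'tcp_to_tips']
0.022
t 0.15 shift [-603.1 -393.5  -47. ] rot [-9.e-02  4.e-02  6.e+01]
```

Request:
{"op": "send_rows", "data": {"motion": [[[-40, -26, -10, 0, 0, 6, 85], [-75, -50, -20, 0, 0, 12, 85], [-110, -72, -30, 0, 0, 18, 85], [-145, -95, -40, 0, 0, 24, 85], [-180, -118, -47, 0, 0, 30, 85], [-215, -140, -47, 0, 0, 36, 85], [-250, -163, -47, 0, 0, 42, 85], [-285, -186, -47, 0, 0, 48, 85], [-320, -209, -47, 0, 0, 54, 85], [-350, -229, -47, 0, 0, 60, 85]]]}}

```text
time_s: 0.98
tool_pos: [0.4402, 0.2902, 0.3002]
eef_rot: [[-0.243, 0.97, -0.0], [0.97, 0.243, 0.0], [0.0, 0.0, -1.0]]
contact_force: [1.6, 0.6, -0.5]
width: 0.0851
finger_force: 0.0
```

Request:
{"op": "send_rows", "data": {"motion": [[[-35, 18, 0, 0, 0, 0, 60], [-70, 36, 0, 0, 0, 0, 60], [-105, 54, 0, 0, 0, 0, 60], [-140, 72, 0, 0, 0, 0, 60], [-175, 90, 0, 0, 0, 0, 60], [-210, 108, 0, 0, 0, 0, 60], [-240, 125, 0, 0, 0, 0, 60], [-265, 137, 0, 0, 0, 0, 60], [-272, 141, 0, 0, 0, 0, 60]]]}}

```text
time_s: 1.73
tool_pos: [0.6459, 0.0599, 0.2992]
eef_rot: [[-0.244, 0.97, 0.0], [0.97, 0.244, -0.001], [-0.001, -0.0, -1.0]]
contact_force: [0.6, 0.0, 0.5]
width: 0.0604
finger_force: 0.0
```

```bash
python3 - <<'E'
from h import *
st(); o=get_obs(); im=snapshot("wrist"); cv2.imwrite("pics/w1.png",im[:,:,::-1])
c=wristcam(o); np.savez("pics/w1.npz",K=c[0],T=c[1])
for n,m in (("tray",(65,20,190.5)),("mouth",(-60,-210,160))): print(n,proj(c,tank(m)).round(1))
rel(tank((65,20,203)),tool(0))
E
```

```text
t 1.73 pos [0.6459 0.0599 0.2992] tank [ 44.4  14.7 299.2] J [-0.4 17.2  5.8 78.6 -0.1 75.5] F [0.6 0.  0.5] w 0.0604 ff 0.0
tray [[281.6 191. ]]
mouth [[163.4 377.3]]
t 1.7833 shift [ 5.  20.7 96.2] rot [-0.02  0.05 -0.22]
```

View pics/w1.png

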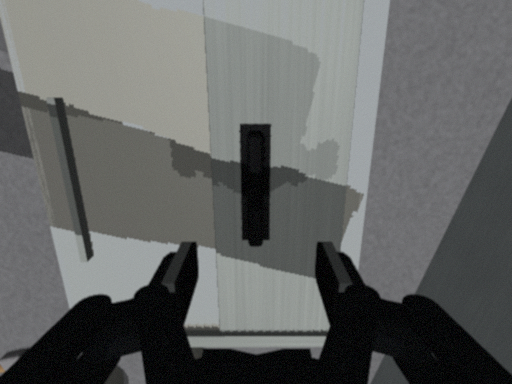

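Request:
{"op": "send_rows", "data": {"motion": [[[2, 0, 30, 0, 0, 0, 50], [5, 0, 60, 0, 0, 0, 50], [5, 0, 80, 0, 0, 0, 50], [5, 0, 89, 0, 0, 0, 50], [5, 0, 90, 0, 0, 0, 50], [5, 0, 90, 0, 0, 0, 30], [5, 0, 90, 0, 0, 0, 5], [5, 0, 90, 0, 0, 0, 5], [5, 0, 90, 0, 0, 0, 5], [5, 0, 90, 0, 0, 0, 5]]], "force": 25}}

```text
time_s: 2.62
tool_pos: [0.6435, 0.0686, 0.2127]
eef_rot: [[-0.248, 0.969, 0.004], [0.969, 0.248, 0.001], [-0.0, 0.004, -1.0]]
contact_force: [-1.2, 0.9, 5.9]
width: 0.011
finger_force: 28.7
```

Request:
{"op": "send_rows", "data": {"motion": [[[0, 0, 0, 0, 0, 0, 5], [0, 0, 0, 0, 0, 0, 5], [0, 0, 0, 0, 0, 0, 5]]]}}

```text
time_s: 2.87
tool_pos: [0.6435, 0.0686, 0.2126]
eef_rot: [[-0.248, 0.969, 0.004], [0.969, 0.248, 0.001], [-0.0, 0.004, -1.0]]
contact_force: [-1.3, 1.0, 6.8]
width: 0.0112
finger_force: 28.8
```

```bash
python3 - <<'E'
from h import *
st();rel(tank((-45,20,209)),tool(0))
E
```

```text
t 2.87 pos [0.6435 0.0686 0.2126] tank [ 44.3  23.6 212.6] J [ 0.3 19.2 -1.9 68.6  0.  76. ] F [-1.3  1.   6.8] w 0.0112 ff 28.7887305021286
t 2.8667 shift [ -3.6 -89.3   3.3] rot [ 0.21  0.02 -0.  ]
```

Request:
{"op": "send_rows", "data": {"motion": [[[0, -4, -3, 0, 0, 0, 5], [0, -14, -3, 0, 0, 0, 5], [0, -26, -3, 0, 0, 0, 5], [0, -38, -3, 0, 0, 0, 5], [0, -50, -3, 0, 0, 0, 5], [0, -62, -3, 0, 0, 0, 5], [0, -73, -3, 0, 0, 0, 5], [0, -82, -3, 0, 0, 0, 5], [0, -87, -3, 0, 0, 0, 5], [0, -90, -3, 0, 0, 0, 5]]]}}

```text
time_s: 3.7
tool_pos: [0.5538, 0.0457, 0.2127]
eef_rot: [[-0.248, 0.969, -0.001], [0.969, 0.248, -0.0], [0.0, -0.001, -1.0]]
contact_force: [2.3, -0.6, -7.2]
width: 0.0112
finger_force: 27.1
```

Request:
{"op": "send_rows", "data": {"motion": [[[0, -2, 0, 0, 0, 0, 5], [0, -4, 0, 0, 0, 0, 5], [0, -4, 0, 0, 0, 0, 5], [0, -4, 0, 0, 0, 0, 5]]]}}

```text
time_s: 4.03
tool_pos: [0.5506, 0.0449, 0.2127]
eef_rot: [[-0.248, 0.969, -0.002], [0.969, 0.248, -0.0], [0.0, -0.002, -1.0]]
contact_force: [0.9, -1.4, -7.9]
width: 0.0111
finger_force: 27.0
```

```bash
python3 - <<'E'
from h import *
st()
E
```

```text
t 4.03 pos [0.5506 0.0449 0.2127] tank [-51.6  23.7 212.7] J [ -2.   10.  -13.9  66.2  -0.   73.6] F [ 0.9 -1.4 -7.9] w 0.0111 ff 27.029128074645996
```

Request:
{"op": "send_rows", "data": {"motion": [[[0, -3, 1, 0, 0, 0, 5], [0, -6, 1, 0, 0, 0, 5], [0, -9, 1, 0, 0, 0, 5], [0, -12, 1, 0, 0, 0, 5], [0, -12, 1, 0, 0, 0, 5]]]}}

```text
time_s: 4.45
tool_pos: [0.5391, 0.0419, 0.2127]
eef_rot: [[-0.248, 0.969, -0.0], [0.969, 0.248, -0.0], [-0.0, -0.0, -1.0]]
contact_force: [0.5, 0.4, -4.1]
width: 0.0117
finger_force: 27.5
```

Request:
{"op": "send_rows", "data": {"motion": [[[0, -3, 1, 0, 0, 0, 5], [0, -5, 1, 0, 0, 0, 5], [0, -5, 1, 0, 0, 0, 5]]]}}

```text
time_s: 4.7
tool_pos: [0.537, 0.0414, 0.2127]
eef_rot: [[-0.248, 0.969, 0.006], [0.969, 0.248, 0.002], [0.0, 0.006, -1.0]]
contact_force: [5.9, 3.2, -3.8]
width: 0.0116
finger_force: 27.6
```

```bash
python3 - <<'E'
from h import *
st()
E
```

```text
t 4.7 pos [0.537  0.0414 0.2127] tank [-65.6  23.7 212.7] J [ -2.5   8.4 -15.9  65.4   0.1  73.1] F [ 5.9  3.2 -3.8] w 0.0116 ff 27.59523332118988
```

Request:
{"op": "send_rows", "data": {"motion": [[[0, 2, 0, 0, 0, 0, 5], [0, 2, 0, 0, 0, 0, 50], [0, 2, 0, 0, 0, 0, 50], [0, 2, 0, 0, 0, 0, 50], [0, 2, -20, 0, 0, 0, 50], [0, 2, -50, 0, 0, 0, 50], [0, 30, -80, 0, 0, 0, 50], [0, 65, -90, 0, 0, 0, 50], [0, 100, -95, 0, 0, 0, 50], [0, 134, -95, 0, 0, 0, 50]]]}}

```text
time_s: 5.53
tool_pos: [0.6668, 0.0743, 0.3092]
eef_rot: [[-0.248, 0.969, 0.004], [0.969, 0.248, -0.0], [-0.001, 0.004, -1.0]]
contact_force: [0.9, -0.5, -0.6]
width: 0.0503
finger_force: 0.0
```

Request:
{"op": "send_rows", "data": {"motion": [[[0, 0, 0, 0, 0, 0, 50], [0, 0, 0, 0, 0, 0, 50]]]}}

```text
time_s: 5.7
tool_pos: [0.6655, 0.0742, 0.3048]
eef_rot: [[-0.249, 0.969, -0.002], [0.969, 0.249, -0.0], [0.0, -0.002, -1.0]]
contact_force: [-0.6, 0.1, -0.6]
width: 0.0503
finger_force: 0.0
```

```bash
python3 - <<'E'
from h import *
st(); o=get_obs(); im=snapshot("wrist"); cv2.imwrite("pics/w2.png",im[:,:,::-1])
c=wristcam(o); np.savez("pics/w2.npz",K=c[0],T=c[1])
for n,m in (("bar",(-45,20,190.5)),("bar65",(-65,20,190.5)),("tray",(65,20,145)),("rest-90",(65,-90,145)),("mouth",(-60,-210,160))): print(n,proj(c,tank(m)).round(1))
cv2.imwrite("pics/s2.png",snapshot("side")[:,:,::-1])
cv2.imwrite("pics/sc2.png",snapshot("scene")[:,:,::-1])
E
```

```text
t 5.7 pos [0.6655 0.0742 0.3048] tank [ 67.   23.6 304.8] J [ 0.8 19.4  9.5 80.2 -0.  76.4] F [-0.6  0.1 -0.6] w 0.0503 ff 0.0
bar [[118.5 199.4]]
bar65 [[ 94.  199.4]]
tray [[253.9 183.2]]
rest-90 [[254.1 281.6]]
mouth [[145.3 378.7]]
```

View pics/w2.png

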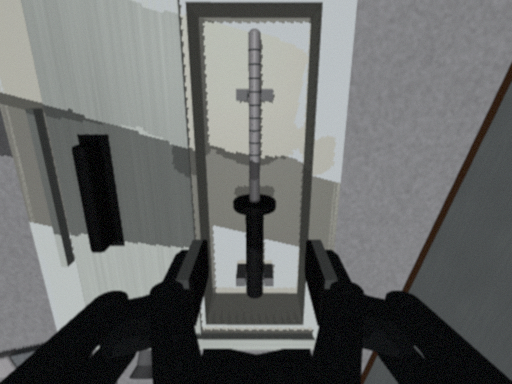

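```bash
python3 - <<'E'
from h import *
d=np.load("pics/w2.npz"); c=(d["K"],d["T"])
for z in (.135,.145,.155):
    print(z,[totank(onz(c,u,z)).round(1) for u in ((254.5,30),(254.5,205),(255,297))])
    print([totank(onz(c,u,z)).round(1) for u in ((254,95),(255,271))])
rel(tank((65,-28,235)),tool(0))
a=cv2.imread("pics/s2.png")[70:250,120:350]; b=cv2.imread("pics/sc2.png")[90:290,225:415]
a=cv2.resize(a,None,fx=1.73,fy=1.73*600/600); 
im=np.zeros((600,800,3),np.uint8); s=800/430
a=cv2.resize(cv2.imread("pics/s2.png")[70:270,120:350],None,fx=3,fy=3,interpolation=cv2.INTER_CUBIC)
cv2.imwrite("pics/s2c.png",a)
E
```

```text
0.135 [array([ 65.7, 153. , 135. ]), array([ 65.4,  -6.1, 135. ]), array([  65.8, -117.3,  135. ])]
[array([ 65.2, 100.3, 135. ]), array([ 65.9, -83.4, 135. ])]
0.145 [array([ 65.8, 151.4, 145. ]), array([ 65.5,  -2.3, 145. ]), array([  65.9, -109.6,  145. ])]
[array([ 65.3, 100.5, 145. ]), array([ 65.9, -76.9, 145. ])]
0.155 [array([ 65.8, 149.7, 155. ]), array([ 65.6,   1.6, 155. ]), array([  66. , -101.9,  155. ])]
[array([ 65.3, 100.7, 155. ]), array([ 66. , -70.4, 155. ])]
t 5.85 shift [-51.8   0.2  71.1] rot [-0.09 -0.01 -0.01]
```

View pics/s2c.png

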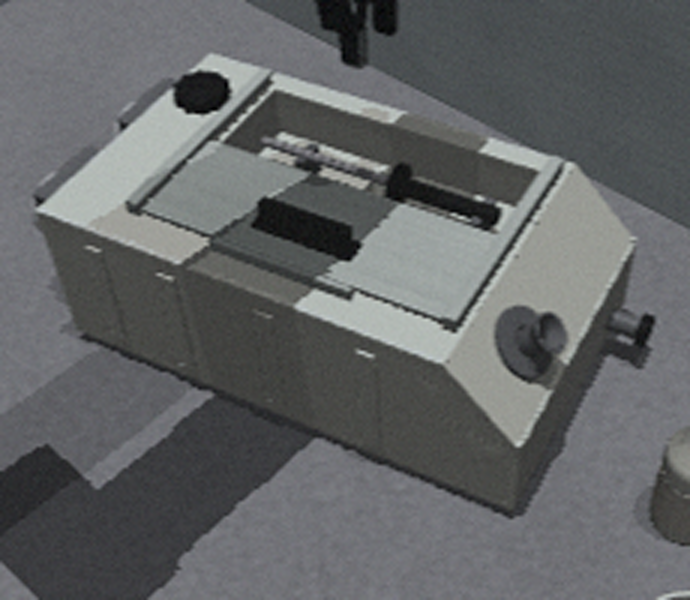

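```bash
python3 - <<'E'
from h import *
d=np.load("pics/w2.npz"); c=(d["K"],d["T"]); D=cam("side")
for n,a,b in (("end",(255,295),(283.5,140.7)),("collar",(254.5,204),(252.7,130.7)),("tip",(254.5,31),(208,117)),("rest",(254.5,95),(222.5,122.5))):
    print(n,totank(tri(c,a,D,b)).round(1))
rel(tank((65.5,-51.5,180)),tool(0))
E
```

```text
end [  65.7 -101.4  151.9]
collar [ 65.7  -0.6 147.2]
tip [ 65.8 150.5 145. ]
rest [ 65.8 100.3 141.7]
t 5.85 shift [-75.3   0.8 126.1] rot [-0.09 -0.01 -0.01]
```

Request:
{"op": "send_rows", "data": {"motion": [[[-15, 0, 5, 0, 0, 0, 36], [-40, -1, 20, 0, 0, 0, 36], [-65, -1, 45, 0, 0, 0, 36], [-75, -1, 70, 0, 0, 0, 36], [-75, -1, 85, 0, 0, 0, 36], [-75, -1, 85, 0, 0, 0, 36]]]}}

```text
time_s: 6.35
tool_pos: [0.6786, -0.0007, 0.2167]
eef_rot: [[-0.246, 0.969, -0.008], [0.969, 0.246, 0.0], [0.002, -0.008, -1.0]]
contact_force: [0.3, -0.2, -0.2]
width: 0.0361
finger_force: 0.0
```

```bash
python3 - <<'E'
from h import *
st();rel(tank((65.5,-51.5,149)),tool(0)); o=get_obs(); c=wristcam(o)
im=snapshot("wrist"); cv2.imwrite("pics/w3.png",im[:,:,::-1])
for y in (-108,-8,0,150): print(y,proj(c,tank((65,y,145))).round(1))
E
```

```text
t 6.35 pos [ 0.6786 -0.0007  0.2167] tank [ 61.1 -52.2 216.7] J [-5.5 22.6  3.4 71.3 -0.  70.3] F [ 0.3 -0.2 -0.2] w 0.0361 ff 0.0
t 6.35 shift [ 0.6  5.  67.6] rot [-0.46 -0.14 -0.14]
-108 [[261.8 286.2]]
-8 [[262.2 151.9]]
0 [[262.3 139.2]]
150 [[ 263.4 -179.4]]
```

View pics/w3.png

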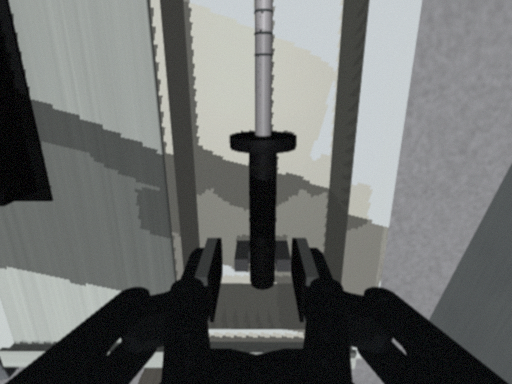

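Request:
{"op": "send_rows", "data": {"motion": [[[0, 0, 0, 0, 0, 0, 36], [0, 0, 0, 0, 0, 0, 36], [0, 0, 0, 0, 0, 0, 36]]]}}

```text
time_s: 6.65
tool_pos: [0.6831, 0.0013, 0.2236]
eef_rot: [[-0.249, 0.969, 0.004], [0.969, 0.249, -0.0], [-0.001, 0.003, -1.0]]
contact_force: [0.1, -0.4, 0.1]
width: 0.0362
finger_force: 0.0
```

```bash
python3 - <<'E'
from h import *
st();rel(tank((65.3,-52,149)),tool(0))
E
```

```text
t 6.65 pos [0.6831 0.0013 0.2236] tank [ 66.  -51.4 223.6] J [-5.3 22.4  4.  71.4 -0.  70.3] F [ 0.1 -0.4  0.1] w 0.0362 ff 0.0
t 6.65 shift [-0.5 -0.9 74.6] rot [0.19 0.07 0.02]
```

Request:
{"op": "send_rows", "data": {"motion": [[[0, -1, 8, 0, 0, 0, 36], [0, -1, 20, 0, 0, 0, 36], [0, -1, 32, 0, 0, 0, 36], [0, -1, 44, 0, 0, 0, 36], [0, -1, 54, 0, 0, 0, 36], [0, -1, 62, 0, 0, 0, 36], [0, -1, 68, 0, 0, 0, 36], [0, -1, 72, 0, 0, 0, 36], [0, -1, 74, 0, 0, 0, 36], [0, -1, 74, 0, 0, 0, 36]]]}}

```text
time_s: 7.48
tool_pos: [0.6812, 0.0009, 0.1469]
eef_rot: [[-0.248, 0.969, -0.0], [0.969, 0.248, 0.0], [0.0, -0.0, -1.0]]
contact_force: [-0.4, -0.3, -0.3]
width: 0.036
finger_force: 0.0
```

```bash
python3 - <<'E'
from h import *
st();rel(tank((65.3,-52,149)),tool(0))
E
```

```text
t 7.48 pos [0.6812 0.0009 0.1469] tank [ 64.  -51.3 146.9] J [-5.4 25.3 -1.4 63.3 -0.  70.3] F [-0.4 -0.3 -0.3] w 0.036 ff 0.0
t 7.4833 shift [-0.7  1.3 -2.1] rot [-0.02 -0.01 -0.01]
```

Close the grip (firmer), correcting by 1 mm.

Request:
{"op": "send_rows", "data": {"motion": [[[0, 1, 0, 0, 0, 0, 30], [0, 1, 0, 0, 0, 0, 10], [0, 1, 0, 0, 0, 0, 10], [0, 1, 0, 0, 0, 0, 10], [0, 1, 0, 0, 0, 0, 10], [0, 1, 0, 0, 0, 0, 10]]], "force": 60}}

```text
time_s: 7.98
tool_pos: [0.6829, 0.0011, 0.1483]
eef_rot: [[-0.248, 0.969, 0.002], [0.969, 0.248, -0.0], [-0.001, 0.002, -1.0]]
contact_force: [-0.6, -0.8, 3.8]
width: 0.0159
finger_force: 58.6
```

Request:
{"op": "send_rows", "data": {"motion": [[[0, 0, -5, 0, 0, 0, 10], [0, 0, -15, 0, 0, 0, 10], [0, 0, -30, 0, 0, 0, 10], [0, 0, -45, 0, 0, 0, 10], [0, 0, -65, 0, 0, 0, 10], [0, 0, -85, 0, 0, 0, 10], [0, 0, -105, 0, 0, 0, 10], [0, 0, -120, 0, 0, 0, 10], [0, 0, -130, 0, 0, 0, 10], [0, 0, -135, 0, 0, 0, 10]]]}}

```text
time_s: 8.82
tool_pos: [0.6829, 0.0011, 0.2846]
eef_rot: [[-0.248, 0.969, 0.003], [0.969, 0.248, -0.0], [-0.001, 0.003, -1.0]]
contact_force: [-0.3, -0.5, -1.3]
width: 0.0159
finger_force: 58.5
```

```bash
python3 - <<'E'
from h import *
st(); cv2.imwrite("pics/w4.png",snapshot("wrist")[:,:,::-1])
A=tool(-45); ax=A[:,2]; m=tank((-60,-210,160)); out=RT@np.array([0,-1,1])/2**.5
print("out",out, "toolx",A[:,0])
for s in (.240,.202,.052): 
    g=m+out*s; p=g-ax*.003; print(s,totank(p).round(1),p.round(4)); rel(p,A)
E
```

```text
t 8.82 pos [0.6829 0.0011 0.2846] tank [ 65.7 -51.5 284.6] J [-5.3 21.   9.2 78.1 -0.  70.3] F [-0.3 -0.5 -1.3] w 0.0159 ff 58.495116233825684
out [ 0.17552754 -0.68497451  0.70710678] toolx [-0.17552754  0.68497451 -0.70710678]
0.24 [ -60.  -377.6  331.8] [ 0.6421 -0.346   0.3318]
t 8.8667 shift [-326.1 -125.6  -47.2] rot [  0.15 -44.94  -0.06]
0.202 [ -60.  -350.7  305. ] [ 0.6354 -0.3199  0.305 ]
t 8.8667 shift [-299.2 -125.7  -20.4] rot [  0.15 -44.94  -0.06]
0.052 [ -60.  -244.6  198.9] [ 0.6091 -0.2172  0.1989]
t 8.8667 shift [-193.  -126.    85.6] rot [  0.15 -44.94  -0.06]
```

View pics/w4.png

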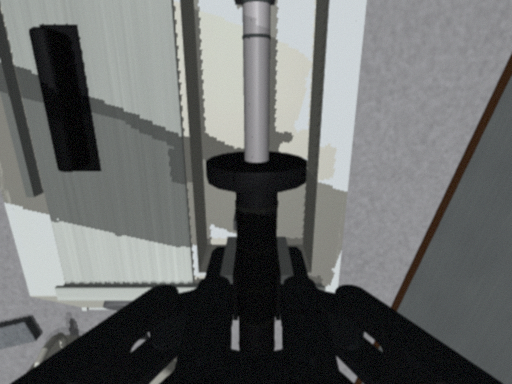

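Request:
{"op": "send_rows", "data": {"motion": [[[-8, -5, -10, 0, 0, 0, 10], [-28, -18, -20, 0, 0, 0, 10], [-50, -33, -30, 0, 0, 0, 10], [-75, -48, -38, 0, 0, 0, 10], [-100, -63, -44, 0, 0, 0, 10], [-125, -79, -47, 0, 0, 0, 10], [-150, -95, -47, 0, 0, 0, 10], [-173, -110, -47, 0, 0, 0, 10], [-190, -120, -47, 0, 0, 0, 10], [-200, -126, -47, 0, 0, 0, 10]]], "force": 90}}

```text
time_s: 9.7
tool_pos: [0.6081, -0.2264, 0.3283]
eef_rot: [[-0.246, 0.969, -0.002], [0.969, 0.246, 0.0], [0.001, -0.002, -1.0]]
contact_force: [-0.1, -0.2, -1.2]
width: 0.0154
finger_force: 87.8
```

Request:
{"op": "send_rows", "data": {"motion": [[[-8, 0, 0, 0, -2, 0, 10], [-22, 0, 0, 0, -7, 0, 10], [-38, 0, 0, 0, -13, 0, 10], [-55, 0, 0, 0, -19, 0, 10], [-72, 0, 0, 0, -25, 0, 10], [-88, 0, 0, 0, -31, 0, 10], [-102, 0, 0, 0, -36, 0, 10], [-114, 0, 0, 0, -40, 0, 10], [-122, 0, 0, 0, -43, 0, 10], [-126, 0, 0, 0, -45, 0, 10]]]}}

```text
time_s: 10.53
tool_pos: [0.64, -0.3454, 0.3271]
eef_rot: [[-0.178, 0.969, 0.174], [0.685, 0.249, -0.685], [-0.707, -0.003, -0.708]]
contact_force: [-0.1, 0.6, -0.6]
width: 0.0156
finger_force: 88.1
```

Request:
{"op": "send_rows", "data": {"motion": [[[0, 0, 0, 0, 0, 0, 10], [0, 0, 0, 0, 0, 0, 10]]]}}

```text
time_s: 10.7
tool_pos: [0.6403, -0.3451, 0.3276]
eef_rot: [[-0.178, 0.969, 0.174], [0.687, 0.249, -0.683], [-0.705, -0.002, -0.709]]
contact_force: [-0.6, 0.9, -0.7]
width: 0.0156
finger_force: 88.1
```

```bash
python3 - <<'E'
from h import *
st(); o=get_obs(); A=np.array(o["eef_rot"]); p=np.array(o["tool_pos"])
rel(tank((-60,-377.6,331.8)),tool(-45))
for n in ("scene","side"):
    im=snapshot(n); cv2.imwrite(f"pics/{n}5.png",im[:,:,::-1]); c=cam(n)
    g=p+A[:,2]*.003
    print(n,"grip,collar,tip pred",proj(c,[g,g+A[:,0]*.052,g+A[:,0]*.202]).round(1).tolist(),"mouth",proj(c,tank((-60,-210,160))).round(1))
    # dark/steel profile: samples across the predicted shank line
    g0=cv2.cvtColor(cv2.GaussianBlur(im,(3,3),0),cv2.COLOR_RGB2GRAY)
    for s in (.07,.10,.13,.16,.19,.2,.21):
        a=proj(c,g+A[:,0]*s)[0]; d=proj(c,g+A[:,0]*(s+.01))[0]-a; q=np.array([-d[1],d[0]])/np.hypot(*d)
        print(s,a.round(0),[int(g0[int(round(a[1]+q[1]*k)),int(round(a[0]+q[0]*k))]) for k in range(-9,10)])
E
```

```text
t 10.7 pos [ 0.6403 -0.3451  0.3276] tank [ -61.5 -376.3  327.6] J [-21.2  10.3 -10.7  39.  -35.   44.7] F [-0.6  0.9 -0.7] w 0.0156 ff 88.12527179718018
t 10.7 shift [-3.9  1.5 -2.1] rot [-0.07 -0.17  0.12]
scene grip,collar,tip pred [[211.8, 215.4], [225.7, 216.5], [256.2, 219.0]] mouth [[262.7 219.2]]
0.07 [230. 217.] [43, 41, 41, 41, 41, 41, 41, 44, 43, 42, 40, 39, 42, 43, 43, 45, 43, 56, 79]
0.1 [237. 217.] [74, 94, 114, 127, 136, 139, 130, 105, 79, 67, 78, 110, 147, 164, 169, 169, 168, 164, 154]
0.13 [243. 218.] [125, 125, 125, 124, 123, 116, 99, 79, 68, 69, 84, 112, 136, 146, 147, 149, 164, 168, 171]
0.16 [249. 218.] [126, 125, 126, 126, 125, 124, 114, 95, 77, 69, 73, 89, 108, 121, 123, 122, 118, 114, 110]
0.19 [254. 219.] [107, 102, 98, 94, 87, 92, 84, 74, 69, 70, 73, 78, 86, 93, 98, 101, 103, 104, 104]
0.2 [256. 219.] [94, 95, 88, 81, 76, 72, 69, 68, 69, 69, 69, 69, 69, 73, 88, 93, 98, 101, 104]
0.21 [258. 219.] [85, 76, 69, 67, 65, 64, 64, 64, 66, 67, 67, 66, 66, 68, 70, 73, 77, 83, 92]
side grip,collar,tip pred [[390.4, 152.8], [367.9, 160.4], [314.2, 178.4]] mouth [[303.9 181. ]]
0.07 [361. 163.] [125, 123, 124, 124, 127, 126, 126, 105, 71, 55, 55, 59, 83, 120, 124, 125, 125, 126, 127]
0.1 [349. 167.] [125, 124, 122, 122, 125, 126, 125, 110, 67, 49, 50, 59, 87, 115, 123, 122, 123, 123, 124]
0.13 [338. 170.] [125, 124, 126, 126, 125, 122, 119, 94, 65, 53, 56, 72, 82, 114, 126, 124, 124, 125, 125]
0.16 [328. 174.] [44, 48, 48, 60, 74, 91, 105, 90, 69, 55, 51, 56, 68, 77, 69, 68, 67, 66, 69]
0.19 [318. 177.] [50, 54, 63, 64, 65, 68, 68, 63, 54, 52, 53, 79, 124, 159, 157, 165, 165, 164, 165]
0.2 [315. 178.] [65, 68, 66, 66, 67, 69, 72, 70, 73, 63, 59, 81, 94, 102, 103, 103, 105, 105, 125]
0.21 [312. 179.] [68, 67, 67, 68, 77, 86, 97, 104, 103, 103, 103, 102, 103, 104, 104, 102, 102, 104, 105]
```

Request:
{"op": "send_rows", "data": {"motion": [[[3, 1, -1, 0, 0, 0, 10], [8, 1.5, -2, 0, 0, 0, 10], [14, 1.5, -2, 0, 0, 0, 10], [20, 1.5, -2, 0, 0, 0, 10], [24, 1.5, -2, 0, 0, 0, 10], [26, 1.5, -2, 0, 0, 0, 10], [26, 1.5, -2, 0, 0, 0, 10]]]}}

```text
time_s: 11.38
tool_pos: [0.6372, -0.3257, 0.3113]
eef_rot: [[-0.177, 0.969, 0.175], [0.685, 0.249, -0.684], [-0.706, -0.001, -0.708]]
contact_force: [0.7, -0.5, -1.2]
width: 0.0152
finger_force: 88.1
```

```bash
cat >> h.py <<'E'
def pipe(s=.052):
    st(); o=get_obs(); A=np.array(o["eef_rot"]); g=np.array(o["tool_pos"])+A[:,2]*.003
    m=tank((-60,-210,160)); O=tool(-45); v=(O.T@(g-m))*1000
    t=(O.T@(g+A[:,0]*.202-m))*1000
    print("grip in pipe axes (in, side, perp)",v.round(1),"tip",t.round(1),"ang",np.degrees(R.from_matrix(A.T@O).as_rotvec()).round(2),"F tool",(A.T@np.array(o["contact_force"])).round(1))
E
python3 - <<'E'
from h import *
pipe()
E
```

```text
t 11.38 pos [ 0.6372 -0.3257  0.3113] tank [ -59.7 -356.8  311.3] J [-19.6  10.2 -12.8  37.9 -35.9  46.4] F [ 0.7 -0.5 -1.2] w 0.0152 ff 88.12520742416382
grip in pipe axes (in, side, perp) [-2.108e+02  3.000e-01 -2.000e-01] tip [-8.8  0.1 -0.4] ang [-0.03 -0.06  0.07] F tool [0.3 0.6 1.3]
```

Aligned to within a millimetre; push in.

Request:
{"op": "send_rows", "data": {"motion": [[[4, 0, 0, 0, 0, 0, 10], [12, 0, 0, 0, 0, 0, 10], [21, 0, 0, 0, 0, 0, 10], [30, 0, 0, 0, 0, 0, 10], [38, 0, 0, 0, 0, 0, 10], [44, 0, 0, 0, 0, 0, 10], [47, 0, 0, 0, 0, 0, 10], [48, 0, 0, 0, 0, 0, 10]]]}}

```text
time_s: 12.05
tool_pos: [0.6289, -0.2927, 0.2774]
eef_rot: [[-0.177, 0.969, 0.175], [0.685, 0.249, -0.685], [-0.707, -0.001, -0.708]]
contact_force: [0.3, 0.5, -0.9]
width: 0.0153
finger_force: 88.1
```

```bash
python3 - <<'E'
from h import *
pipe()
E
```

```text
t 12.05 pos [ 0.6289 -0.2927  0.2774] tank [ -59.6 -322.8  277.4] J [-16.8  10.3 -16.7  35.6 -37.2  49.4] F [ 0.3  0.5 -0.9] w 0.0153 ff 88.12509298324585
grip in pipe axes (in, side, perp) [-162.7    0.4   -0.3] tip [39.3  0.1 -0.4] ang [-0.02 -0.04  0.07] F tool [0.9 0.4 0.3]
```

Request:
{"op": "send_rows", "data": {"motion": [[[5, 0, 0, 0, 0, 0, 10], [15, 0, 0, 0, 0, 0, 10], [27, 0, 0, 0, 0, 0, 10], [40, 0, 0, 0, 0, 0, 10], [53, 0, 0, 0, 0, 0, 10], [66, 0, 0, 0, 0, 0, 10], [78, 0, 0, 0, 0, 0, 10], [88, 0, 0, 0, 0, 0, 10], [95, 0, 0, 0, 0, 0, 10], [98, 0, 0, 0, 0, 0, 10]]]}}

```text
time_s: 12.88
tool_pos: [0.6114, -0.2253, 0.2076]
eef_rot: [[-0.177, 0.968, 0.175], [0.685, 0.249, -0.684], [-0.706, -0.002, -0.708]]
contact_force: [-0.8, 0.5, -1.2]
width: 0.0156
finger_force: 88.1
```

```bash
python3 - <<'E'
from h import *
pipe()
E
```

```text
t 12.88 pos [ 0.6114 -0.2253  0.2076] tank [ -59.8 -253.1  207.6] J [-10.7  12.1 -23.4  31.5 -39.8  56.5] F [-0.8  0.5 -1.2] w 0.0156 ff 88.12502861022949
grip in pipe axes (in, side, perp) [-64.1   0.2  -0.2] tip [137.9  -0.2  -0.4] ang [-0.04 -0.05  0.11] F tool [ 1.4 -0.6  0.4]
```

Request:
{"op": "send_rows", "data": {"motion": [[[2, 0, 0, 0, 0, 0, 10], [4, 0, 0, 0, 0, 0, 10], [6, 0, 0, 0, 0, 0, 10], [8, 0, 0, 0, 0, 0, 10], [10, 0, 0, 0, 0, 0, 10], [10, 0, 0, 0, 0, 0, 10]]]}}

```text
time_s: 13.38
tool_pos: [0.6101, -0.2194, 0.2018]
eef_rot: [[-0.176, 0.969, 0.175], [0.685, 0.248, -0.685], [-0.707, -0.0, -0.707]]
contact_force: [-0.5, -0.5, -1.7]
width: 0.0155
finger_force: 88.1
```

```bash
python3 - <<'E'
from h import *
pipe()
E
```

```text
t 13.38 pos [ 0.6101 -0.2194  0.2018] tank [ -59.6 -247.1  201.8] J [-10.1  12.4 -23.9  31.2 -40.   57.2] F [-0.5 -0.5 -1.7] w 0.0155 ff 88.12495708465576
grip in pipe axes (in, side, perp) [-55.8   0.4  -0.4] tip [146.2   0.4  -0.4] ang [-0.02 -0.01  0.  ] F tool [ 1.  -0.6  1.5]
```

Request:
{"op": "send_rows", "data": {"motion": [[[1, 0, 0, 0, 0, 0, 10], [2, 0, 0, 0, 0, 0, 10], [3, 0, 0, 0, 0, 0, 10], [4, 0, 0, 0, 0, 0, 10], [4, 0, 0, 0, 0, 0, 10], [4, 0, 0, 0, 0, 0, 10]]]}}

```text
time_s: 13.88
tool_pos: [0.6097, -0.2175, 0.2001]
eef_rot: [[-0.174, 0.969, 0.175], [0.684, 0.247, -0.687], [-0.709, 0.0, -0.706]]
contact_force: [0.3, -3.6, 1.2]
width: 0.0154
finger_force: 88.1
```

```bash
python3 - <<'E'
from h import *
pipe()
E
```

```text
t 13.88 pos [ 0.6097 -0.2175  0.2001] tank [ -59.4 -245.1  200.1] J [ -9.9  12.5 -24.1  31.  -40.3  57.5] F [ 0.3 -3.6  1.2] w 0.0154 ff 88.06681752204895
grip in pipe axes (in, side, perp) [-53.2   0.6  -0.5] tip [ 1.488e+02  8.000e-01 -1.000e-01] ang [-0.03  0.12 -0.06] F tool [-3.4 -0.6  1.6]
```

Request:
{"op": "send_rows", "data": {"motion": [[[1, 0, 0, 0, 0, 0, 10], [2, 0, 0, 0, 0, 0, 10], [3, 0, 0, 0, 0, 0, 10], [4, 0, 0, 0, 0, 0, 10], [4, 0, 0, 0, 0, 0, 10], [4, 0, 0, 0, 0, 0, 10]]]}}

```text
time_s: 14.38
tool_pos: [0.6098, -0.2172, 0.2003]
eef_rot: [[-0.169, 0.97, 0.175], [0.68, 0.243, -0.692], [-0.714, 0.002, -0.7]]
contact_force: [-1.3, -10.7, 5.6]
width: 0.0157
finger_force: 87.9
```

```bash
python3 - <<'E'
from h import *
pipe()
E
```

```text
t 14.38 pos [ 0.6098 -0.2172  0.2003] tank [ -59.3 -244.8  200.3] J [ -9.7  12.6 -24.2  30.8 -40.7  57.8] F [ -1.3 -10.7   5.6] w 0.0157 ff 87.92831897735596
grip in pipe axes (in, side, perp) [-53.1   0.7  -0.9] tip [148.8   1.7   1. ] ang [-0.12  0.53 -0.28] F tool [-11.1  -3.8   3.3]
```

Request:
{"op": "send_rows", "data": {"motion": [[[-3, 0, 0, 0, 0, 0, 10], [-7, 0, 0, 0, 0, 0, 10], [-14, 0, 0, 0, 0, 0, 10], [-24, 0, 0, 0, 0, 0, 10], [-35, 0, 0, 0, 0, 0, 10], [-47, 0, 0, 0, 0, 0, 10], [-60, 0, 0, 0, 0, 0, 10], [-73, 0, 0, 0, 0, 0, 10], [-86, 0, 0, 0, 0, 0, 10], [-98, 0, 0, 0, 0, 0, 10]]]}}

```text
time_s: 15.22
tool_pos: [0.6265, -0.2824, 0.2672]
eef_rot: [[-0.174, 0.969, 0.176], [0.685, 0.248, -0.685], [-0.708, 0.001, -0.707]]
contact_force: [-0.0, -0.9, -1.9]
width: 0.0154
finger_force: 88.2
```

Request:
{"op": "send_rows", "data": {"motion": [[[-12, 0, 0, 0, 0, 0, 10], [-26, 0, 0, 0, 0, 0, 10], [-42, 0, 0, 0, 0, 0, 10], [-58, 0, 0, 0, 0, 0, 10], [-74, 0, 0, 0, 0, 0, 10], [-90, 0, 0, 0, 0, 0, 10], [-102, 0, 0, 0, 0, 0, 10], [-110, 0, 0, 0, 0, 0, 10], [-114, 0, 0, 0, 0, 0, 10], [-115, 0, 0, 0, 0, 0, 10]]]}}

```text
time_s: 16.05
tool_pos: [0.6464, -0.3605, 0.3477]
eef_rot: [[-0.175, 0.969, 0.176], [0.685, 0.248, -0.685], [-0.707, 0.001, -0.707]]
contact_force: [0.5, -0.2, -0.2]
width: 0.0153
finger_force: 88.2
```

```bash
python3 - <<'E'
from h import *
pipe()
rel(tank((-60,-300,345)),tool(0))
rel(tank((-60,-150,345)),tool(0))
E
```

```text
t 16.05 pos [ 0.6464 -0.3605  0.3477] tank [ -59.4 -392.8  347.7] J [-22.3  10.5  -8.2  40.5 -34.6  43.5] F [ 0.5 -0.2 -0.2] w 0.0153 ff 88.15232276916504
grip in pipe axes (in, side, perp) [-262.     0.6   -0.5] tip [-60.    0.7  -0.4] ang [ 0.    0.02 -0.05] F tool [-0.1  0.4  0.4]
t 16.05 shift [ 67.5  -0.6 -63.7] rot [ 2.000e-02  4.502e+01 -4.000e-02]
t 16.05 shift [ 173.5   -0.7 -169.8] rot [ 2.000e-02  4.502e+01 -4.000e-02]
```

Request:
{"op": "send_rows", "data": {"motion": [[[-2, 0, -2, 0, 2, 0, 10], [-4, 0, -4, 0, 7, 0, 10], [-7, 0, -7, 0, 13, 0, 10], [-9, 0, -9, 0, 19, 0, 10], [-11, 0, -11, 0, 25, 0, 10], [-13, 0, -13, 0, 31, 0, 10], [-14, 0, -14, 0, 36, 0, 10], [-14, 0, -14, 0, 40, 0, 10], [-14, 0, -14, 0, 43, 0, 10], [-14, 0, -14, 0, 45, 0, 10]]]}}

```text
time_s: 16.88
tool_pos: [0.6463, -0.3605, 0.3655]
eef_rot: [[-0.248, 0.969, -0.002], [0.969, 0.248, 0.003], [0.003, -0.001, -1.0]]
contact_force: [0.3, -0.5, -1.5]
width: 0.0151
finger_force: 88.2
```

Request:
{"op": "send_rows", "data": {"motion": [[[10, 0, 0, 0, 0, 0, 10], [30, 0, 0, 0, 0, 0, 10], [60, 0, 0, 0, 0, 0, 10], [95, 0, 0, 0, 0, 0, 10], [130, 0, 0, 0, 0, 0, 10], [165, 0, 0, 0, 0, 0, 10], [195, 0, 0, 0, 0, 0, 10], [220, 0, 0, 0, 0, 0, 10], [235, 0, 0, 0, 0, 0, 10], [240, 0, 0, 0, 0, 0, 10]]]}}

```text
time_s: 17.72
tool_pos: [0.5854, -0.1244, 0.3669]
eef_rot: [[-0.251, 0.968, -0.0], [0.968, 0.251, 0.0], [0.0, -0.0, -1.0]]
contact_force: [-0.8, 0.4, -0.5]
width: 0.0155
finger_force: 88.2
```

Request:
{"op": "send_rows", "data": {"motion": [[[0, 0, 0, 0, 0, 0, 10], [0, 0, 0, 0, 0, 0, 10], [0, 0, 0, 0, 0, 0, 10], [0, 0, 0, 0, 0, 0, 10], [0, 0, 0, 0, 0, 0, 10], [0, 0, 0, 0, 0, 0, 10]]]}}

```text
time_s: 18.22
tool_pos: [0.5869, -0.1283, 0.3665]
eef_rot: [[-0.247, 0.969, -0.0], [0.969, 0.247, -0.0], [0.0, -0.0, -1.0]]
contact_force: [-0.3, 0.1, -1.0]
width: 0.0156
finger_force: 88.2
```

```bash
python3 - <<'E'
from h import *
st(); o=get_obs(); A=np.array(o["eef_rot"]); p=np.array(o["tool_pos"]); print(A.round(3).tolist(), np.round(o["dq"],1))
g=p+A[:,2]*.003; L={}
for n in ("scene","side"):
    im=snapshot(n); cv2.imwrite(f"pics/{n}6.png",im[:,:,::-1]); c=cam(n)
    ref=cv2.imread(f"pics/{n}5.png")[:,:,::-1]
    # line samples across shank for rod fit
    g0=cv2.cvtColor(cv2.GaussianBlur(im,(3,3),0),cv2.COLOR_RGB2GRAY)
    for s in (.07,.10,.13,.16,.19,.2,.21):
        a=proj(c,g+A[:,0]*s)[0]; d=proj(c,g+A[:,0]*(s+.01))[0]-a; q=np.array([-d[1],d[0]])/np.hypot(*d)
        print(n,s,a.round(0),[int(g0[int(round(a[1]+q[1]*k)),int(round(a[0]+q[0]*k))]) for k in range(-9,10)])
E
```

```text
t 18.22 pos [ 0.5869 -0.1283  0.3665] tank [ -59.4 -153.1  366.5] J [-18.5  11.4   6.3  84.9  -0.   57.2] F [-0.3  0.1 -1. ] w 0.0156 ff 88.20472598075867
[[-0.247, 0.969, -0.0], [0.969, 0.247, -0.0], [0.0, -0.0, -1.0]] [ 0.3 -0.2 -0.2  0.  -0.   0.1]
scene 0.07 [292. 117.] [29, 32, 32, 39, 46, 37, 35, 42, 41, 38, 41, 39, 39, 40, 52, 92, 107, 128, 139]
scene 0.1 [298. 110.] [99, 128, 131, 123, 96, 66, 66, 51, 42, 42, 34, 34, 39, 39, 70, 116, 116, 136, 139]
scene 0.13 [304. 105.] [60, 61, 52, 58, 57, 51, 57, 57, 52, 46, 47, 45, 43, 57, 98, 131, 131, 138, 138]
scene 0.16 [310.  99.] [137, 138, 137, 136, 136, 138, 142, 142, 137, 116, 115, 115, 132, 137, 137, 137, 139, 139, 139]
scene 0.19 [315.  94.] [77, 90, 107, 113, 134, 139, 141, 141, 136, 116, 112, 124, 132, 135, 135, 135, 134, 135, 137]
scene 0.2 [317.  92.] [71, 73, 83, 105, 105, 129, 144, 144, 142, 125, 126, 124, 132, 135, 135, 134, 135, 135, 135]
scene 0.21 [319.  90.] [72, 71, 71, 78, 98, 102, 122, 138, 137, 138, 135, 137, 136, 137, 136, 135, 135, 136, 138]
side 0.07 [257.  97.] [127, 118, 120, 122, 121, 120, 109, 85, 70, 87, 118, 115, 93, 78, 79, 81, 82, 83, 83]
side 0.1 [245.  94.] [121, 117, 119, 118, 118, 118, 107, 72, 72, 68, 88, 112, 97, 83, 81, 81, 82, 81, 82]
side 0.13 [233.  90.] [131, 116, 117, 118, 118, 119, 116, 83, 73, 99, 139, 140, 113, 88, 82, 82, 81, 82, 84]
side 0.16 [222.  87.] [126, 119, 121, 121, 122, 122, 122, 103, 75, 80, 110, 128, 129, 122, 114, 96, 82, 81, 81]
side 0.19 [210.  83.] [136, 120, 117, 118, 121, 122, 110, 69, 71, 101, 121, 119, 119, 121, 121, 120, 117, 106, 85]
side 0.2 [206.  82.] [142, 122, 119, 122, 122, 122, 117, 87, 83, 109, 140, 138, 126, 120, 120, 121, 121, 117, 102]
side 0.21 [203.  81.] [144, 124, 122, 123, 123, 122, 121, 120, 119, 121, 122, 121, 120, 119, 119, 120, 122, 116, 99]
```

```bash
python3 - <<'E'
from h import *
a,b,s=[cv2.imread(f"pics/{n}.png",0).astype(int) for n in ("side0","side6","s2")]
print("bystanders diff",abs(a-b)[195:384,285:385].mean())
r=(slice(132,160),slice(200,245))
for i in (s,b): y,x=np.where(i[r]<40); print("bar centroid",x.mean()+200,y.mean()+132,len(x))
st(); sign_off()
E
```

```text
bystanders diff 14.391111111111112
bar centroid 221.528 145.94133333333332 375
bar centroid 221.63505747126436 146.183908045977 348
t 18.32 pos [ 0.5868 -0.128   0.3666] tank [ -59.5 -152.7  366.6] J [-18.5  11.3   6.2  84.9  -0.   57.2] F [-0.3  0.5 -0.8] w 0.0155 ff 88.20482969284058
the job is handed in; nothing more can be done
```

I handed the job in at about 18 s: cover at its end stop, rod pushed in until the collar stopped on the pipe's mouth (about 11 N), drawn out, and held level about 19 cm above the lid. My check that the jug, bottle and brush were undisturbed was inconclusive: the image difference was not small, possibly from arm shadow, though the arm never went low near them.

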